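# Fit the valve knob on the dosing slide and hold the valve open

## Robot

A 7-joint arm with a two-finger parallel gripper is mounted at the origin on a cart in front of the work surface, level with it; the furniture and walls round the work are solid. World frame = base frame: x ahead of the robot, y to its left, z up, the work surface at z = 0. Lengths are in m, angles in rad, forces in N, time in s.
With the tool pointing down it reaches from about 0.425 to 0.925 m from the base axis. Payload 6.8 kg.
Tool frame: the origin (TCP) lies between the finger pads; the fingertips stand 25 mm ahead of it and the grasp point (between the pads) lies 6 mm ahead of it (env.tcp_to_tips is the z of the fingertips in the tool frame, in m); z points along the fingers, y is the direction in which the jaws open and shut (so a half turn about z gives the same grasp; the last joint's range is limited). The gripper opens to 88 mm and grips with 3 to 60 N. Pads are 20 mm wide; open, the fingers measure 115 mm over their backs; the gripper's body (75 mm by 178 mm) begins 61 mm behind the grasp point.
Start: joints at [-1.245, 0.477, 0.022, 1.555, -0.011, 1.109, -0.083], TCP at [0.284, 0.612, 0.248] pointing down, gripper open.
Joint ranges: [-2.96, 2.96], [-0.34, 2.1], [-1.41, 1.46], [0.24, 2.44], [-1.37, 4.51], [0.17, 1.92], [-2.96, 2.96]. Speed limits (rad/s): [2.39, 2.39, 3.14, 3.14, 3.14, 3.14, 3.14].

## Interface

Orientations are given as a unit quaternion [x, y, z, w].
In Python, from plant import env gives the robot as it stands. Calls block until the motion is done:
- env.reach(position, orientation): joint-space move of the TCP to a pose.
- env.move_straight(position, attitude=None, speed=0.15, contact_N=None): straight line of the TCP; attitude=None keeps the orientation; speed is the mean speed in m/s. With contact_N (N) it stops when the force on the tool has changed by that much, and returns True; else False.
- env.set_joints(angles): joint-space move.
- env.open() and env.close_gripper(): open the fingers fully, or close them until they stop; the grip force is fixed at half the most.
- env.hold(seconds).
- env.ik(position, orientation): joint angles nearest the present ones, or None.
- env.grab_frame(name): name is "scene" or "top" or "wrist"; returns a dict with "pixels" (400x640x3 uint8, red, green, blue), "camera_matrix" (3x3 intrinsics, pixels), "xyz" and "rotation" of the camera in the world. Camera axes: x right, y up, looking along -z (the intrinsics and any distortion apply to the point x, -y, -z); pixel columns grow to the right and rows downward; lengths in m; the calibration is good to about 2 mm. A picture is of the moment at which its call begins. There is no depth.
A pose or a line that the arm cannot do raises env.MotionError and nothing moves.
- env.job_done(): hands the job in, once; it reports no verdict.
Readings, each from a call of its own:
- env.get_time_s(): time.
- env.get_q(): joint angles.
- env.get_joint_vel(): joint speeds.
- env.get_joint_torque(): joint torques, N m.
- env.get_tool_pos(): TCP position.
- env.get_tcp_rot(): TCP orientation.
- env.get_wrist_force(): force on the tool from outside, world axes, zero at the start.
- env.get_ft_torque(): the same for the moment, N m.
- env.get_opening(): finger opening in m.
Only numpy, scipy, OpenCV 4.12 (cv2) and the standard library are available. Lean on these libraries where they do the work, as an engineer would, in place of code of your own. Each camera call takes 0.05 s, during which the arm holds its last target. There are 200 camera calls.

## Task

First slide the valve carriage all the way left along its rail until it is against the end stop, so that its spout is over the tub. Then pick up the loose black knob, turn it so that its bore matches the D-shaped shaft on the carriage, push it fully home on the shaft, press it down against the spring as far as it goes, and finish while still holding it pressed there. Leave the other things on the table where they are.

Things in the scene. Friction and masses are not known exactly. Their poses are not given: they have to be found in the camera images.
- dosing_slide: fixed aluminium base of the dosing slide, 90 x 355 x 10 mm. Origin on the table under the rail; x points away from the robot, y left along the rail (its left end 12 to 23 degrees farther from the robot) to the end stop, a dark block 50 mm high at y = 170 to 190 mm. The carriage on it is a grey block, 70 mm wide, 170 mm long, its top at z = 45 mm; post, shaft and spout stand over base x = 0
- carriage (a joint): slide of the carriage along the base's +y, m: 0 fully right, 0.14 against the end stop. It stays where it is left; sliding friction about 4 N. The carriage's centre (the shaft's axis) is at base y = -55 mm + joint value
- grip_post (a point): centre of the top of the round upright steel post by which the carriage is moved: 16 mm diameter, top 96 mm above the table, 51 mm proud of the carriage's top (its lowest 7 mm widen to a 26 mm foot); 70 mm right of the shaft's axis
- spindle (a joint): angle of the steel flange (40 mm diameter, 5 mm thick, on the carriage's top, with a pointed tongue reaching 38 mm from the axis) together with the D-shaft, rad: 0 with flat and tongue along the base's +x, positive anticlockwise from above. Stiff: stays where it is (0.15 N m to turn)
- shaft_end (a point): centre of the top of the upright D-shaft, 78 mm above the table when not pressed; 20 mm diameter, one flat 5 mm from the axis, top 3 mm tapered in by 2 mm, 28 mm out of the flange. x: where the flat faces (the tongue points the same way); z up. 75 mm left of the axis stands the spout's riser, 22 x 18 mm; the spout's top is 82 mm above the table
- valve (a joint): how far the D-shaft is pressed straight down, m: 0 up, 0.006 fully down. Spring: 4 N at the start, 8.5 N fully down; it does not sink under the knob's weight
- knob: loose black knob, about 0.07 kg, standing on its round skirt, 50 mm diameter, 25 mm high. Origin: centre of its underside; z up; x towards the pointed end of its bar grip. D-bore from below: 22.6 mm wide, 20 mm deep, flat on the pointed side (+x) 6.3 mm from the axis, mouth widened 2 mm. Home on the shaft, its underside is 20 mm below the shaft's end
- fill_tub: open pink tub, 96 mm diameter, 55 mm high, standing past the left end of the slide where the spout will come (the spout passes over it with clearance). Origin: centre of its underside
- screwdriver: screwdriver, 190 mm long, 29 mm thick grip, lying behind and right of the slide. Origin: middle, underside
- steel_cup: steel measuring cup, 72 mm diameter, 82 mm high, at the back right. Origin: centre of its underside
- drop_bottle: small brown bottle with a white cap, 30 mm diameter, 62 mm high, on the left in front. Origin: centre of its underside
- loose_lid: pink tub lid, 98 mm diameter, 16 mm high, lying on the right in front. Origin: centre of its underside
- knob_grip (a point): centre of the top of the knob's bar grip, 51 mm above its underside: bar 14 mm wide, 46 mm long, 26 mm high across the skirt's top, straight at one end, tapering to a point at the other. The knob goes on when the point faces as the shaft's flat and the flange's tongue do, within about 7 degrees; play about 1.3 mm all round
Mind the look-alikes: they are no part of the job. What is shaped like the knob but white or yellow is not meant.

How it is judged:
On the way, in this order (a step that is already met when the one before it is completed fails the run):
1. the carriage is against the end stop (within 4 mm), the knob not yet on the shaft (value of joint carriage above 0.136 m and distance between knob and shaft_end above 0.05 m), for 0.2 s.
2. the knob is home on the shaft (its underside at least 17.5 mm below the shaft's end) (z of knob in the frame of shaft_end below -0.0175 m and horizontal distance between knob and shaft_end below 0.005 m), for 0.1 s.
At the end, for the whole second after the job is handed in: Carriage within 4 mm of its end stop; knob home on the D-shaft (underside 17.5 mm or more below the shaft's end, centred within 5 mm, upright within 0.15 rad, aligned within 0.3 rad); the robot presses on the knob (over 1 N) and keeps the shaft down by at least 4.5 of its 6 mm (all of step 2 and value of joint carriage above 0.136 m and angle between knob's own z axis and vertical below 0.15 rad and angle between the x axis of knob and the x axis of shaft_end, either way round below 0.3 rad and value of joint valve above 0.0045 m and contact force between any of the fingers, the arm and knob above 1 N); the arm keeps its last pose, push and grip.
It fails at once if a bystander (tub, screwdriver, cup, bottle or lid) is moved by more than 30 mm (distance of any of fill_tub, screwdriver, steel_cup, drop_bottle, loose_lid from where it was at the start of the episode above 0.03 m).
It also fails if it takes over 53 s, if anything falls off the work surface, if the arm or the gripper's body presses on something with over 40 N, if the wrist force passes 120 N, or if a joint passes its speed limit or range.

## Working session

There is one attempt and no reset: what is moved stays moved. The work goes in short steps, each a Python script; the robot and the scene stay as the last script left them, time stands still between calls to the robot, and variables do not carry over. Pictures are saved under pics/ and viewed, about 8 in all and at most 12, crops included, and the job is handed in when it is done.

```bash
ls; mkdir -p pics; python3 - <<'E'
from plant import env
import cv2,json
for n in ("scene","top"):
    f=env.grab_frame(n); cv2.imwrite(f"pics/{n}0.png",f["pixels"][:,:,::-1])
    print(n,f["camera_matrix"],f["xyz"],f["rotation"],[k for k in f])
print(env.get_time_s(),env.get_tcp_rot())
E
```

```text
pics
scene [[363.75436733   0.         324.9593672 ]
 [  0.         363.75436733 196.7830741 ]
 [  0.           0.           1.        ]] [-0.12922894  0.49324084  0.46510657] [-0.23959922  0.4836343   0.74975021 -0.38283769] ['pixels', 'camera_matrix', 'xyz', 'rotation']
top [[462.9748317    0.         311.59715714]
 [  0.         462.9748317  198.31827027]
 [  0.           0.           1.        ]] [ 0.42874198 -0.00760221  1.50616054] [ 0.03057475 -0.03538286 -0.70247866  0.71016686] ['pixels', 'camera_matrix', 'xyz', 'rotation']
0.1 [ 2.15207716e-01  9.76567958e-01 -8.04170032e-04 -1.23748840e-04]
```

View pics/scene0.png

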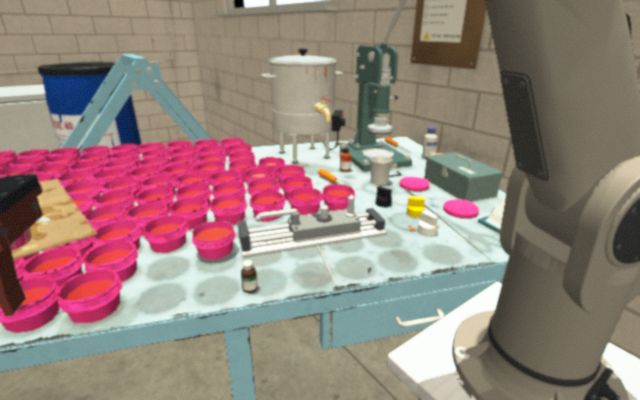

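View pics/top0.png

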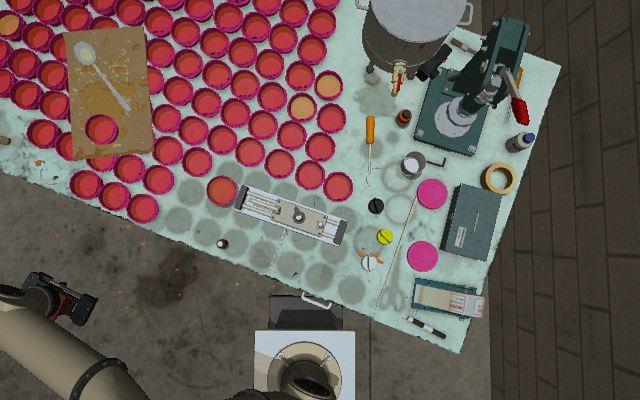

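The top view shows the slide from (240,195) to (343,232), the black knob at (376,206), and the yellow and white look-alikes at (385,237) and (369,262). I'll zoom in on these.

```bash
python3 - <<'E'
import cv2
im=cv2.imread("pics/top0.png")[165:265,205:395]
cv2.imwrite("pics/crop0.png",cv2.resize(im,None,fx=4.2,fy=4.2,interpolation=cv2.INTER_CUBIC))
E
cat > h.py <<'E'
from plant import env
import numpy as np, cv2
from scipy.spatial.transform import Rotation as R
def ray(f,u,v,z):
    K=f["camera_matrix"]; d=np.array([(u-K[0,2])/K[0,0],-(v-K[1,2])/K[1,1],-1])
    d=R.from_quat(f["rotation"]).as_matrix()@d; c=np.array(f["xyz"]); return c+d*(z-c[2])/d[2]
def proj(f,p):
    q=R.from_quat(f["rotation"]).as_matrix().T@(np.array(p)-f["xyz"]); K=f["camera_matrix"]
    return np.array([K[0,2]+K[0,0]*q[0]/-q[2], K[1,2]-K[1,1]*q[1]/-q[2]])
def down(a):  # tool z down, jaw axis y at world angle a
    y=np.array([np.cos(a),np.sin(a),0]); z=np.array([0,0,-1.]); x=np.cross(y,z)
    return R.from_matrix(np.c_[x,y,z]).as_quat()
def tool(f=None):
    return env.get_tool_pos()
def save(f,n): cv2.imwrite(f"pics/{n}.png",f["pixels"][:,:,::-1])
E
```

```text
(no output)
```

View pics/crop0.png

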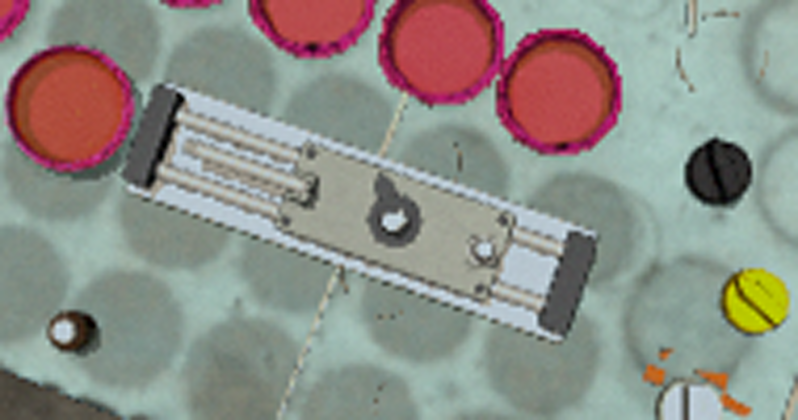

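```bash
python3 - <<'E'
from h import *
f=env.grab_frame("top")
P=lambda x,y,z: ray(f,x/4.2+205,y/4.2+165,z)
sh=P(393,219,.078);po=P(485,247,.096);kn=P(719,172,.045)
print("shaft",sh,"post",po,"d",np.linalg.norm((sh-po)[:2]))
for a,b in(((553,340),(128,188)),((597,235),(165,85))):
    d=P(*b,.01)-P(*a,.01);print("rail",np.linalg.norm(d),np.degrees(np.arctan2(d[1],d[0])))
d=sh-po;print("post->shaft",np.degrees(np.arctan2(d[1],d[0])))
t=P(382,180,.05)-P(393,221,.05);print("tongue",np.degrees(np.arctan2(t[1],t[0])))
b=P(708,143,.051)-P(728,200,.051);print("knob",kn,"bar",np.degrees(np.arctan2(b[1],b[0])))
ths=np.arctan2(d[1],d[0])
for a in (np.radians(-18),np.radians(162)):
    q=env.ik([po[0],po[1],.2],down(a)); print(a,q)
E
```

```text
shaft [0.50365508 0.02296206 0.078     ] post [ 0.48313648 -0.04435259  0.096     ] d 0.07037240544456513
rail 0.3469759424238988 70.99102847573982
rail 0.3533242505897199 71.44251948378619
post->shaft 73.04792693343546
tongue 15.754703255280461
knob [ 0.54354408 -0.2217221   0.045     ] bar 19.246047991798157
-0.3141592653589793 [-0.63427769  0.26220384  0.70674164  2.0833397  -0.2221897   0.86921286
 -0.11402442]
2.827433388230814 [-0.2569319   0.22277629  0.25337562  2.0621977  -0.07284341  0.86482041
  2.86517851]
```

```bash
python3 - <<'E'
from h import *
env.reach([.483,-.044,.20],down(np.radians(-18.5)))
f=env.grab_frame("wrist");save(f,"w1")
print(env.get_time_s(),env.get_tool_pos(),proj(f,[.4831,-.0444,.096]),proj(f,[.5037,.023,.078]),f["xyz"])
E
```

```text
2.6417 [ 0.48338114 -0.04305429  0.20000303] [317.95451955 212.91741001] [315.64319709 115.38473262] [0.5072051  0.03128705 0.33724377]
```

View pics/w1.png

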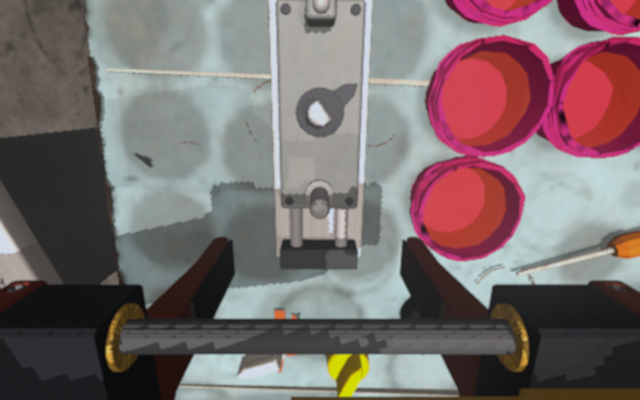

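The post top is at (320,212) and the shaft top at (318,112), both within 3 px of prediction. The tongue points to (355,85). Next I grip the post and slide the carriage.

```bash
python3 - <<'E'
from h import *
f=env.grab_frame("wrist")
p=ray(f,320,212,.096);s=ray(f,318,112,.078);t=ray(f,355,85,.05)-ray(f,320.5,113,.05)
print(p,s,np.degrees(np.arctan2(t[1],t[0])))
x,y=(p[:2]+[.4831,-.0444])/2
env.move_straight([x,y,.081],speed=.12)
env.close_gripper(); print("open",env.get_opening(),env.get_wrist_force(),env.get_time_s())
a=np.radians(71.3); c=env.get_tool_pos()
hit=env.move_straight([c[0]+.16*np.cos(a),c[1]+.16*np.sin(a),.081],speed=.06,contact_N=18)
e=np.array(env.get_tool_pos());print(hit,e,np.linalg.norm((e-c)[:2]),env.get_wrist_force(),env.get_time_s())
E
```

```text
[ 0.48473064 -0.04431349  0.096     ] [0.50608775 0.0246341  0.078     ] 19.800952233221143
open 0.015720853568117664 [ 3.94546467 -2.51269606 -5.28205598] 4.9417
True [0.51757851 0.05202273 0.08095549] 0.10205960062338555 [-0.45069553  0.35860925  4.21082737] 6.6
```

```bash
python3 - <<'E'
from h import *
a=np.radians(71.3); u=np.array([np.cos(a),np.sin(a),0]); c=np.array(env.get_tool_pos())
hit=env.move_straight(c+.012*u,speed=.03,contact_N=22)
e=np.array(env.get_tool_pos());print(hit,(e-c),env.get_wrist_force())
env.hold(.2); print(env.get_tool_pos(),env.get_wrist_force())
env.open(); print(env.get_tool_pos())
e=np.array(env.get_tool_pos()); env.move_straight([e[0],e[1],.17],speed=.2)
k=np.array([.5435,-.2217]); 
env.reach([k[0]+.0,k[1]-.0,.19],down(np.radians(-71)))
f=env.grab_frame("wrist");save(f,"w2"); print(f["xyz"],proj(f,[k[0],k[1],.051]))
g=env.grab_frame("top");save(g,"t2")
w=cv2.imread("pics/w2.png"); t=cv2.imread("pics/t2.png")[165:265,215:375]
cv2.imwrite("pics/c2.png",np.vstack([w,cv2.resize(t,(640,400),interpolation=cv2.INTER_CUBIC)])[:600+200])
cv2.imwrite("pics/c2t.png",cv2.resize(t,(800,500),interpolation=cv2.INTER_CUBIC))
print(env.get_time_s())
E
```

```text
True [ 0.00040006  0.00118357 -0.00015966] [-0.01499298 -0.90498842  3.51999765]
[0.51798685 0.05325057 0.08078418] [-0.72082368 -0.85414851  6.43526724]
[0.51816561 0.05323047 0.0806463 ]
[ 0.61665937 -0.19385995  0.32633487] [320.28929246 198.84002083]
10.1
```

View pics/w2.png

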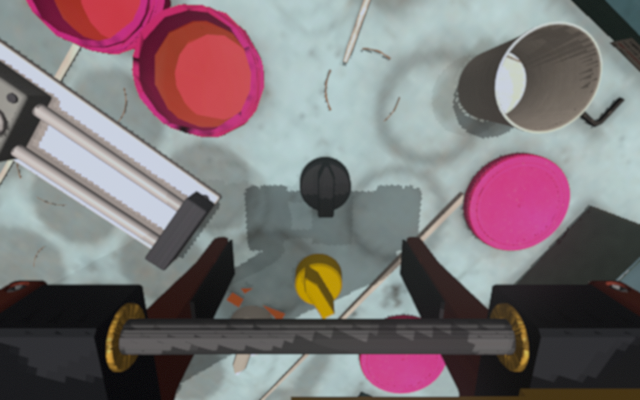

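View pics/c2t.png

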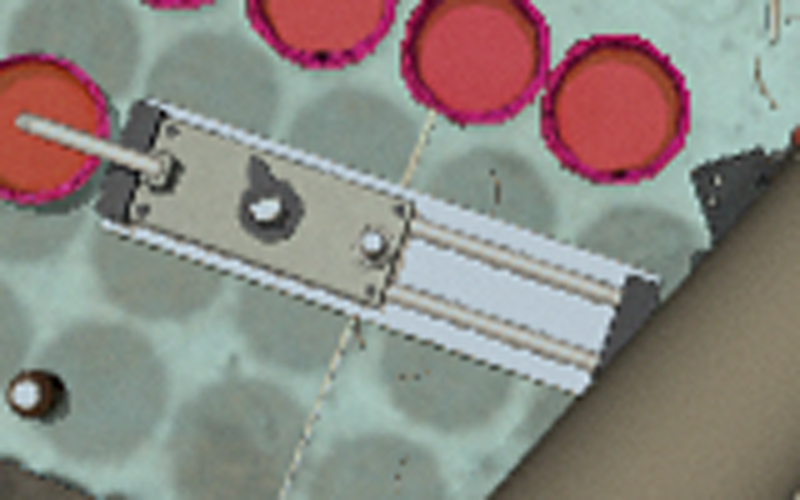

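The carriage is against the left stop and the spout is over the tub. The knob's bar runs almost vertically in the wrist view at (325,187), so I'll enlarge it to find the pointed end.

```bash
python3 - <<'E'
import cv2,numpy as np
w=cv2.imread("pics/w2.png")[140:230,275:375]
w=np.clip(cv2.resize(w,None,fx=6,fy=6,interpolation=cv2.INTER_CUBIC).astype(float)*2.2,0,255)
cv2.imwrite("pics/c3.png",w)
E
```

```text
[ WARN:0@0.060] global loadsave.cpp:1063 imwrite_ Unsupported depth image for selected encoder is fallbacked to CV_8U.
```

View pics/c3.png

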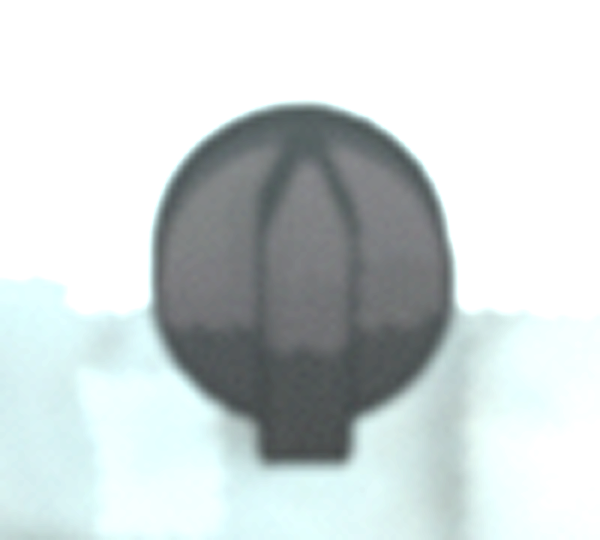

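The point faces up in the image. The tip is at about (326.4,166.7) and the tail at (326.1,217). Now I grasp.

```bash
python3 - <<'E'
from h import *
f=env.grab_frame("wrist")
tip=ray(f,326.4,166.7,.051);tail=ray(f,326.1,217,.051);d=tip-tail;b=np.arctan2(d[1],d[0]);c=(tip+tail)/2
print(tip,tail,np.linalg.norm(d),np.degrees(b),c)
env.move_straight([c[0],c[1],.12],down(b-np.pi/2),speed=.15)
env.move_straight([c[0],c[1],.055],speed=.08,contact_N=8)
print(env.get_tool_pos())
env.close_gripper(); print(env.get_opening(),env.get_wrist_force())
e=env.get_tool_pos(); env.move_straight([e[0],e[1],.19],speed=.15)
print(env.get_opening(),env.get_wrist_force())
a=np.radians(71.3); s=np.array([.518+.07*np.cos(a),.0533+.07*np.sin(a)]); print("shaft",s)
# view from short of the shaft so the wrist camera sees it
env.reach([s[0],s[1],.20],down(b-np.pi/2))
g=env.grab_frame("wrist");save(g,"w4");print(proj(g,[s[0],s[1],.078]),g["xyz"],env.get_time_s())
E
```

```text
[ 0.57146541 -0.21691811  0.051     ] [ 0.53008462 -0.23144476  0.051     ] 0.043856506107266366 19.343524518688653 [ 0.55077501 -0.22418144  0.051     ]
[ 0.55103872 -0.22448353  0.05533753]
0.01394115518369948 [ 0.0990869   0.81657769 -0.79286015]
0.013768052604550008 [-0.87163967 -0.00416252  0.99716735]
shaft [0.54044291 0.11960472]
[315.81684369 202.96787046] [0.61333778 0.14415994 0.33731191] 15.2583
```

View pics/w4.png

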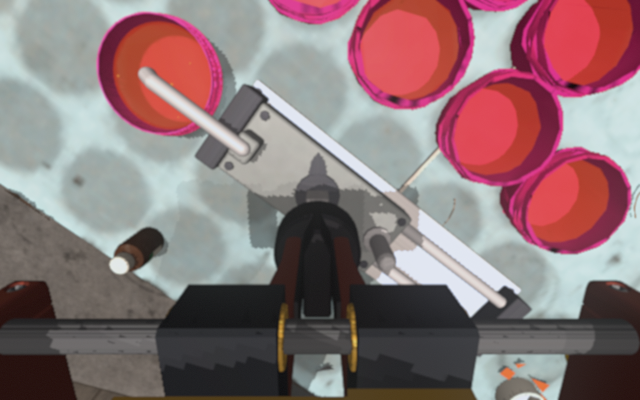

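The knob is held. The tongue tip is at (319,155), and the flange is partly hidden behind the knob. The two knob-centre estimates differ by about 7 mm along the bar, so I'll zoom in to settle it.

```bash
python3 - <<'E'
from h import *
w=cv2.imread("pics/w4.png")[140:330,230:410]
w=np.clip(cv2.resize(w,None,fx=3.15,fy=3.15,interpolation=cv2.INTER_CUBIC).astype(float)*2,0,255).astype(np.uint8)
cv2.imwrite("pics/c5.png",w)
f=env.grab_frame("wrist")
p=np.array(env.get_tool_pos());print(p)
a=np.radians(19.34);u=np.array([np.cos(a),np.sin(a),0]);v=np.array([-u[1],u[0],0])
C=lambda q:((proj(f,q)-[230,140])*3.15).round(1)
for off in(-.008,-.004,0,.004):
    o=p+off*u; o[2]-=.055
    print(off,"rim low far",C(o+.025*u),"L",C(o+.025*v),"R",C(o-.025*v),"rim up far",C(o+.025*u+[0,0,.025]),"upL",C(o+.025*v+[0,0,.025]),"tip",C(o+.023*u+[0,0,.051]),"tail",C(o-.023*u+[0,0,.051]))
# old view check: skirt widths in w2
E
```

```text
[0.54081318 0.11776713 0.20014263]
-0.008 rim low far [277.4 214.3] L [150.1 336.4] R [405.2 335.7] rim up far [278.  259.1] upL [134.1 395.4] tip [278.7 333.5] tail [279.2 605.5]
-0.004 rim low far [277.4 194.1] L [149.4 317.5] R [405.9 316.8] rim up far [277.9 236.4] upL [133.2 374.3] tip [278.7 307.6] tail [279.2 583.5]
0 rim low far [277.4 173.6] L [148.7 298.4] R [406.6 297.7] rim up far [277.9 213.3] upL [132.2 353. ] tip [278.6 281.4] tail [279.1 561.3]
0.004 rim low far [277.3 152.8] L [147.9 279.1] R [407.2 278.3] rim up far [277.8 190. ] upL [131.3 331.5] tip [278.6 254.8] tail [279.1 538.7]
```

View pics/c5.png

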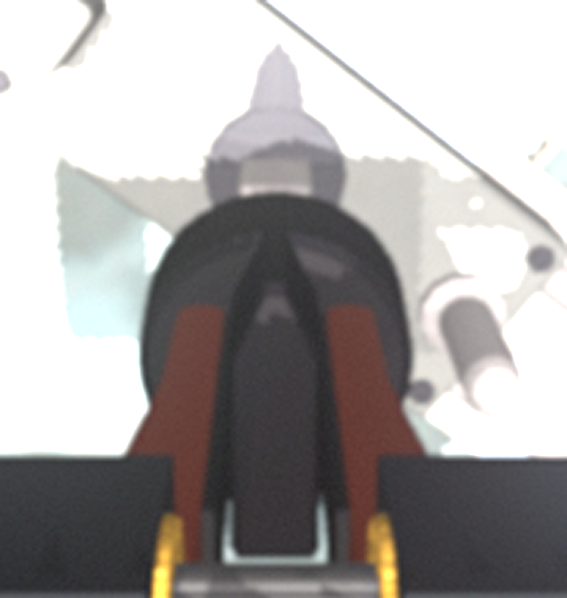

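```bash
python3 - <<'E'
from h import *
from scipy.optimize import least_squares
f=env.grab_frame("wrist"); F=lambda x,y: np.array([x/3.15+230,y/3.15+140])
def model(p):
    s=np.array([p[0],p[1],0]);a=p[2];u=np.array([np.cos(a),np.sin(a),0]);v=np.array([-u[1],u[0],0])
    Z=lambda z:np.array([0,0,z])
    b=np.radians(19.34);vb=np.array([-np.sin(b),np.cos(b),0])
    tip=proj(f,s+.038*u+Z(.050)); L=proj(f,s+.02*vb+Z(.049))[0];Rr=proj(f,s-.02*vb+Z(.049))[0]
    fb=proj(f,s+.005*u+Z(.05)); ft=proj(f,s+.005*u+Z(.075)); n=proj(f,s+.02*u+Z(.05))
    return np.r_[tip-F(278,47),L-F(205,0)[0],Rr-F(345,0)[0],fb-F(277.5,158),ft-F(277.5,183)]
r=least_squares(model,[.5404,.1196,.33]);print(r.x,np.degrees(r.x[2]),r.fun.round(1))
# joint rail-derived shaft: skirt far rim in this view and tool
p=env.get_tool_pos(); print(p)
b=np.radians(19.34);u=np.array([np.cos(b),np.sin(b)])
print("rim now",ray(f,*F(277,195),p[2]-.055)[:2]-.025*u-p[:2])
f2=dict(f);f2["xyz"]=np.array([.61665937,-.19385995,.32633487]);f2["rotation"]=f["rotation"]
print("rot diff jaw -71 vs",np.degrees(b)-90)
f2["rotation"]=(R.from_euler("z",-71-(np.degrees(b)-90),degrees=True)*R.from_quat(f["rotation"])).as_quat()
print("old rim",ray(f2,325,157.2,0)[:2]-.025*u-[.55104,-.22448])
E
```

```text
[0.53881868 0.11721799 0.31815665] 18.229033430036175 [ 0.1 -1.5 -0.   0.7 -0.4  0.9 -0.3  0.7]
[0.54079741 0.11793598 0.20011667]
rim now [-0.00394539 -0.00146135]
rot diff jaw -71 vs -70.66
old rim [-0.00319116 -0.00139828]
```

```bash
python3 - <<'E'
from h import *
T=np.array([.5427,.1189]); q=down(np.radians(18.5-90))
env.move_straight([*T,.142],q,speed=.1); env.hold(.3)
p=np.array(env.get_tool_pos()); err=T-p[:2]; print("err",err,p,env.get_wrist_force())
C=T+err*(np.abs(err)<.004)
env.move_straight([*C,.142],speed=.03)
hit=env.move_straight([*C,.114],speed=.03,contact_N=6)
env.hold(.2);print(hit,env.get_tool_pos(),env.get_wrist_force(),env.get_ft_torque(),env.get_opening(),env.get_time_s())
E
```

```text
err [-0.00021991 -0.00015019] [0.54291991 0.11905019 0.14240912] [ 0.06379842 -0.25671555 -0.30586577]
False [0.54259145 0.11880414 0.11417003] [0.90896048 0.0881792  0.49777603] [-0.02887827  0.18751262 -0.03348631] 0.013824896493962225 17.925
```

It slid on without contact. Next I press.

```bash
python3 - <<'E'
from h import *
p=env.get_tool_pos()
for z in (.111,.109,.107,.105,.103):
    hit=env.move_straight([.5427,.1189,z],speed=.02,contact_N=20); env.hold(.2)
    print(z,hit,env.get_tool_pos().round(4) if hasattr(env.get_tool_pos(),'round') else env.get_tool_pos(),np.round(env.get_wrist_force(),2),env.get_opening())
    if hit or env.get_wrist_force()[2]>18: break
f=env.grab_frame("wrist");save(f,"w6");g=env.grab_frame("scene")
w=f["pixels"][140:400,180:460,::-1]; s=g["pixels"][170:270,220:400,::-1]
w=cv2.resize(w,None,fx=1.6,fy=1.6,interpolation=cv2.INTER_CUBIC); s=cv2.resize(s,None,fx=1.85,fy=1.85,interpolation=cv2.INTER_CUBIC)
c=np.zeros((max(len(w),len(s)),w.shape[1]+s.shape[1],3),np.uint8);c[:len(w),:w.shape[1]]=w;c[:len(s),w.shape[1]:]=s
c=np.clip(c*1.6,0,255).astype(np.uint8);cv2.imwrite("pics/c6.png",c);print(c.shape,env.get_time_s())
E
```

```text
0.111 False [0.5429 0.1189 0.1112] [-1.17 -0.57  3.94] 0.013765635206267805
0.109 False [0.5429 0.1189 0.1092] [-1.36  0.2   4.86] 0.013967718144971756
0.107 False [0.543  0.1189 0.1074] [-0.49  0.57  6.99] 0.013531217020202952
0.105 False [0.5434 0.1189 0.1064] [-3.23 -0.61 17.45] 0.014078973172925627
0.103 False [0.5443 0.1191 0.1054] [-4.49  0.27 25.56] 0.014230012795156307
(416, 781, 3) 20.325
```

View pics/c6.png

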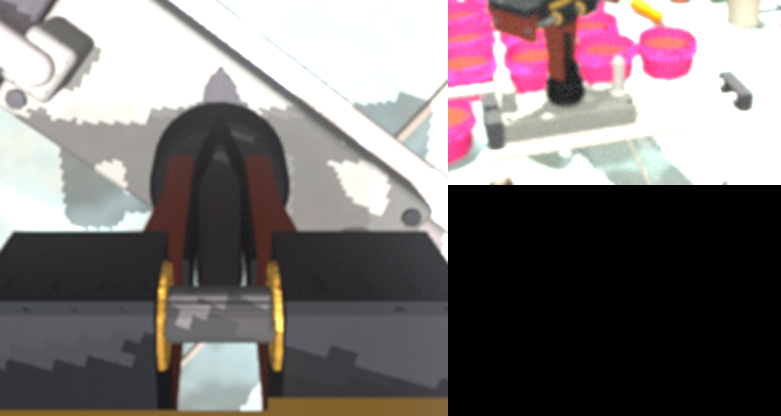

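```bash
python3 - <<'E'
from h import *
env.move_straight([.543,.1189,.1042],speed=.02); env.hold(.5)
print(env.get_tool_pos(),env.get_wrist_force(),env.get_opening(),env.get_time_s())
env.job_done()
E
```

```text
[0.54415638 0.11911089 0.1056116 ] [-1.6637762   1.56588327 15.60647236] 0.01375767497479696 21.075
the job is handed in; nothing more can be done
```

I handed the job in at about 21 s with the arm still pressing the knob down on the shaft. All the checks I made agree with it being done, but no verdict is reported.

- **Carriage:** I gripped the post and slid the carriage about 103 mm left until it hit a hard stop. A second push moved it only 1 mm more, and the top view showed it against the end block with the spout over the tub.
- **Knob:** I picked up the black knob by its bar, which read 13.9 mm in the fingers. I lined its point up with the tongue at about 18.5° and lowered it onto the shaft, and it went down without catching.
- **Press:** The force rose from about 4 N to 7 N as the knob went down, then climbed steeply near TCP z = 0.1065, which matches the 6 mm valve travel ending. At hand-in the arm was holding about 15.6 N with the knob still gripped.

**Disagreements:**
- **Knob centre:** the top and wrist cameras put it up to 7 mm apart along the bar. I used its skirt rim in the wrist view.
- **Shaft position:** the estimate from the post differed by about 3 mm from the wrist camera's, and I used the camera's.
- **Under load:** the tool crept about 1 mm sideways at the hard stop.

I saw no bystander moved, but I did not measure their final positions.

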